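# Set up the wheel for its inspection photo

## Task

Set up the cheese wheel for its inspection photo: lay the straightedge with the block handle flat on the table and flush against the front edge of the wheel's board, about in the middle, and let go of it. Then press the pointer's release button fully down and draw the pointer out by its knob to the second stop, so both tubes are fully out. Finish while still holding the pointer fully extended by its knob (it springs back if let go), without touching the cheese wheel or disturbing the other things on the table.

Things in the scene. Friction and masses are not known exactly. Their poses are not given: they have to be found in the camera images.
- rule: Loose straightedge, about 0.25 kg: flat aluminium bar 220 mm long (its own y), 44 wide (x), 8 thick, with a dark wooden block handle upright in the middle, 20 (x) by 36 mm (y), top 44 mm above the underside. Origin: centre of the underside. Both long edges are alike. Starts on the table between robot and board.
- board: Fixed wooden ripening board under the wheel, 260 mm deep (own x), 300 wide (y), 22 thick. Origin: middle of its straight front edge (towards the robot) at table height; x points away from the robot into the board, y along the front edge. With the straightedge flush on the table before this edge, its centre is at x = -22 mm here and its long side along y.
- wheel: Cheese wheel fixed on the board, 170 mm diameter, 75 mm tall, its top 97 mm above the table; origin: centre of its underside, 165 mm behind the board's front edge. Do not touch.
- stand: Fixed stand of the telescoping pointer, on the robot's right: steel foot 130 by 90 mm, grey housing 100 mm long (own x, -50 to +50 mm), 44 wide, from 40 to 90 mm above the table. Origin: on the table under the housing's centre. The pointer draws out level along the stand's +x, its rod's axis 65 mm above the table.
- release_top (a point): Centre of the top face of the pointer's release button, a round steel button 22 mm in diameter on the housing top at the stand's x = -25 mm, its top 100 mm above the table when up. Pressed straight down with about 3.5 N it goes down 7 mm and stays down when let go. While it is up it locks the pointer.
- release (a joint): Travel of the release button in m: 0 up (locked) to 0.007 fully down; press it right down to free the lock.
- knob (a point): Centre of the top of the pointer's knob: upright black cylinder, 24 mm diameter, top 113 mm above the table, standing on the thin rod (axis at 65 mm), at the stand's x = +85 mm retracted, +215 mm at the second stop. A needle goes 55 mm beyond it. Grip it high, fingers either side of the rod. Springs resist: 2 to 4 N to the first stop (65 mm), 5 to 7.5 N to the second (130 mm), a firm end.
- near_tube (a joint): Extension of the thicker tube out of the housing in m: 0 retracted to 0.065 at the first stop; it comes out first.
- tip_tube (a joint): Extension of the thinner tube, with knob and needle, out of the thicker tube in m: 0 to 0.065 at the second stop; it comes out second.
- trier: Bystander: cheese trier (steel barrel with a wooden T-handle, 92 mm long, 18 mm high) lying on the board beside the wheel.
- tin: Bystander: small steel tin, 44 mm diameter, 45 mm tall, standing between straightedge and pointer stand.
- batten: Bystander: plain wooden batten 200 by 35 by 12 mm without a handle, on the left.
- brush: Bystander: rind brush lying on the left.
- baby: Bystander: baby cheese, 86 mm diameter, 40 mm tall, on the left near the robot.
- jar: Bystander: amber jar, 60 mm diameter, 90 mm tall, far right beyond the stand.
- mug: Bystander: white mug, 66 mm diameter, 80 mm tall, to the right of the stand.
Mind the look-alikes: they are no part of the job. Several things have the shape of the rule; the one meant has the colours described above.

How it is judged:
On the way, in this order (a step that is already met when the one before it is completed fails the run):
1. the straightedge lies flat on the table, flush against the board's front edge about its middle, and is let go (x of rule in the frame of board between -0.026 and -0.019 m and y of rule in the frame of board between -0.05 and 0.05 m and angle between the y axis of rule and the y axis of board, either way round below 0.035 rad and height (world z) of rule below 0.004 m and angle between rule's own z axis and vertical below 0.03 rad and contact force between each of the arm, the fingers and rule below 0.1 N), for 0.2 s.
2. the release button is pressed down (value of joint release above 0.005 m), for 0.1 s.
3. the pointer is drawn out to the first stop (value of joint near_tube above 0.06 m).
At the end, for the whole second after the job is handed in: Fingers hold the pointer (over 3 N), both tubes within 5 mm of their stops, button down (over 5 mm). Straightedge let go, flat on the table, long side within 4 mm and 2 degrees of the board's front edge, centre within 50 mm of its middle (all of step 1 and value of joint each of near_tube, tip_tube above 0.06 m and value of joint release above 0.005 m and contact force between the fingers and tip_tube above 3 N); the arm keeps its last pose, push and grip.
It fails at once if the cheese wheel is touched (contact force between any of the arm, the fingers, rule and wheel above 1 N).
It fails at once if a bystander is moved more than 30 mm (distance of any of trier, tin, batten, brush, baby, jar, mug from where it was at the start of the episode above 0.03 m).
It also fails if it takes over 58 s, if anything falls off the work surface, if the arm or the gripper's body presses on something with over 40 N, if the wrist force passes 120 N, or if a joint passes its speed limit or range.

## Robot

A 7-joint arm with a two-finger parallel gripper is mounted at the origin on the work surface. World frame = base frame: x ahead of the robot, y to its left, z up, the work surface at z = 0. Lengths are in m, angles in rad, forces in N, time in s.
With the tool pointing down it reaches from about 0.4 to 0.85 m from the base axis. Payload 4.5 kg.
Tool frame: the origin (TCP) lies midway between the tips of the shut fingers; the grasp point (between the pads) lies behind it (r.grip_point_offset is the z of the grasp point in the tool frame, in m); z points along the fingers, y is the line along which they close (so a half turn about z gives the same grasp; the last joint's range is limited). The gripper opens to 88 mm and grips with 3 to 60 N. Pads are 18 mm wide; open, the fingers measure 123 mm over their backs; the gripper's body (75 mm by 187 mm) begins 45 mm behind the grasp point.
Start: joints at [-1.206, 0.689, -0.195, 1.565, 0.157, 0.902, -0.215], TCP at [0.203, 0.591, 0.239] pointing down, gripper open.
Joint ranges: [-3.01, 3.01], [-0.46, 2.08], [-1.47, 1.51], [0.13, 2.56], [-1, 4.14], [0.04, 2.09], [-2.66, 2.66]. Speed limits (rad/s): [2.57, 2.57, 3.14, 3.14, 3.14, 3.14, 3.14].

## Interface

Orientations are given as a unit quaternion [x, y, z, w].
In Python, from plant import r, optics, workorder gives the robot as it stands.
- The arm moves only by the shell command python3 -m creep 'ROWS' [FORCE]. ROWS is JSON, a list of rows, each an object of numbers: "grip": the gripper command: -1 is shut, 1 is fully open, values between are in proportion; "tx", "ty", "tz": the shift along the tool's x, y, z in cm; "spin": the turn about the tool's z in degrees. In form: [{"grip": .., "tx": .., "ty": .., "tz": .., "spin": ..}, ...]. A call has 1 to 8 rows; each row shifts and turns the commanded pose from where the row before left it, along the tool's axes as they then stand; what a row does not reach is not made up. A row lasts 1/12 s, in which the tool goes at most 41.7 mm and 7.16 degrees, less where a joint would pass 70% of its speed; a pose out of reach is approached as far as the arm can. A call with a gripper value outside its range is refused whole. The fingers move at their own pace and stop on an object; FORCE is the grip in N (left out, the last holds). Time passes only in rows, so rows that do not move let the fingers close. It gives the time, the measured TCP pose, the force, the opening and the grip force at its end, in the units of the state.
- r.get_state(): the state, without advancing time (a new reading comes with each control period).
- optics.snapshot(name): name is "scene" or "side" or "wrist"; returns (picture, depth): 384x512x3 uint8, red, green, blue; 384x512 float32, m along the optical axis (not along the pixel's ray), 0 where there is no reading.
- optics.get_calibration(name): a dict with "fx", "fy", "cx", "cy" (pixels), "extrinsics" (4x4, takes a point from world to camera coordinates). Camera axes: x right, y down, z forward; pixel columns grow to the right and rows downward; lengths in m; the calibration is good to about 2 mm. A picture is of the moment at which its call begins: read the wrist's pose just before it. get_calibration takes no time and is no camera call; for the wrist camera it gives the pose at the moment of the call.
- workorder.finish_job(): hands the job in; it is judged then, once.
The state is a dict: "clock": time; "q": joint angles; "qd": joint speeds; "joint_torque": joint torques, N m; "tool_pos": TCP position; "eef_rot": TCP orientation; "contact_force": force on the tool from outside, world axes, zero at the start; "moment": the same for the moment, N m; "opening": opening from 0.0 (shut) to 1.0 (fully open); "finger_force": force on a finger pad.
Only numpy, scipy, OpenCV 4.12 (cv2) and the standard library are available. Lean on these libraries where they do the work, as an engineer would, in place of code of your own. Each camera call takes 0.05 s, during which the arm holds its last target. There are 200 camera calls.

## Working session

There is one attempt and no reset: what is moved stays moved. The work goes in short steps, Python scripts to look and compute and a shell command to move; the robot and the scene stay as the last step left them, time stands still between calls to the robot, and variables do not carry over. Pictures are saved under pics/ and viewed, at most 10 in all, crops included, and the job is handed in when it is done.

```bash
mkdir -p pics
cat > h.py <<'E'
import numpy as np, cv2
from plant import r, optics, workorder
from scipy.spatial.transform import Rotation as R
def snap(n):
    C=optics.get_calibration(n); p,d=optics.snapshot(n); return p,d,C
def save(p,f): cv2.imwrite('pics/'+f,p[:,:,::-1])
def cloud(d,C):
    v,u=np.indices(d.shape); P=np.stack([(u-C['cx'])/C['fx']*d,(v-C['cy'])/C['fy']*d,d],-1)
    E=np.array(C['extrinsics']); W=(P-E[:3,3])@E[:3,:3]; W[d==0]=np.nan; return W
def ray(u,v,C,z):
    E=np.array(C['extrinsics']); o=-E[:3,:3].T@E[:3,3]
    k=E[:3,:3].T@np.array([(u-C['cx'])/C['fx'],(v-C['cy'])/C['fy'],1]); return o+k*(z-o[2])/k[2]
def st():
    s=r.get_state(); print('t',s['clock'],'tcp',np.round(s['tool_pos'],4),'R',np.round(R.from_quat(s['eef_rot']).as_matrix(),3).tolist(),'F',np.round(s['contact_force'],1),'op',s['opening'],'ff',s['finger_force'])
    return s
E
python3 - <<'E'
from h import *
st(); print(r.grip_point_offset)
for n in('scene','side'):
    p,d,C=snap(n); save(p,n+'0.png'); np.savez(n+'0.npz',p=p,d=d,**{k:np.array(v) for k,v in C.items()})
    E=np.array(C['extrinsics']); print(n,np.round(-E[:3,:3].T@E[:3,3],3))
E
```

```text
t 0.0 tcp [0.2028 0.5905 0.2379] R [[-0.946, 0.325, -0.0], [0.325, 0.946, -0.002], [-0.0, -0.002, -1.0]] F [0.3 0.1 0.7] op 0.9960408527130193 ff 0.0
-0.0187
scene [1.585 0.179 0.878]
side [-0.028 -0.76   0.659]
```

View pics/scene0.png

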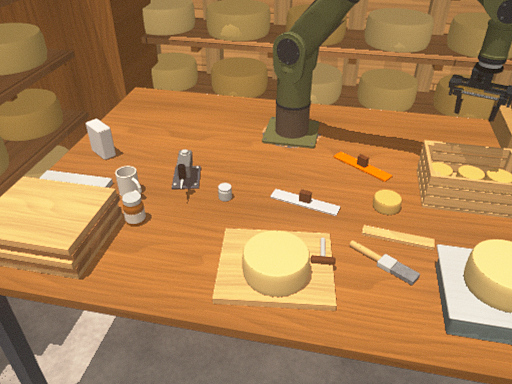

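View pics/side0.png

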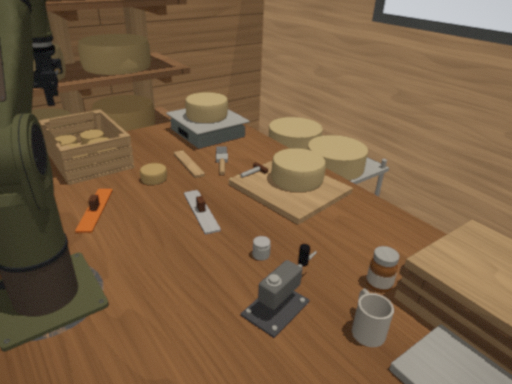

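The scene view shows the aluminium rule at about (305,202), an orange look-alike at (362,165), the board's robot-side edge near row 231, and the stand at (186,170). In the side view the rule is at (201,210), the button at (274,280) and the knob at (304,254).

Run:
```python
from h import *
for n,rb,bb,sb in(('scene',(185,220,265,345),(225,310,210,340),(145,205,165,205)),('side',(185,235,175,225),(150,220,225,355),(235,330,240,320))):
    f=np.load(n+'0.npz'); W=cloud(f['d'],f); p=f['p'].astype(int); hsv=cv2.cvtColor(f['p'],cv2.COLOR_RGB2HSV)
    def reg(b):
        m=np.zeros(W.shape[:2],bool); m[b[0]:b[1],b[2]:b[3]]=1; return m
    m=reg(rb)&(hsv[...,1]<60)&(hsv[...,2]>120)&(W[...,2]<.02)&(W[...,2]>-.01)
    X=W[m]; 
    def rect(X): (c,s,a)=cv2.minAreaRect(X[:,:2].astype(np.float32)); b=cv2.boxPoints((c,s,a)); return np.round(c,4),np.round(s,4),np.round(b,3).tolist()
    print(n,'rule',len(X),np.median(X[:,2]),rect(X))
    m=reg(rb)&(W[...,2]>.035)&(W[...,2]<.06); X=W[m]; print(' handle top',len(X),X.mean(0),rect(X))
    m=reg(bb)&(W[...,2]>.016)&(W[...,2]<.027); m=cv2.morphologyEx(m.astype(np.uint8),cv2.MORPH_OPEN,np.ones((3,3)))>0; X=W[m]; print(' board',len(X),np.median(X[:,2]),rect(X))
    m=reg(sb)&(W[...,2]>.084)&(W[...,2]<.094); X=W[m]; print(' housing top',len(X),rect(X))
    m=reg(sb)&(W[...,2]>.096)&(W[...,2]<.104); X=W[m]; print(' 100mm',len(X),np.median(X,0))
    m=reg(sb)&(W[...,2]>.107)&(W[...,2]<.118); X=W[m]; print(' knob',len(X),X.mean(0),np.ptp(X,0))
    m=reg(sb)&(W[...,2]>.003)&(W[...,2]<.02)&(hsv[...,1]<90); X=W[m]; print(' foot',len(X),rect(X))
    m=reg((180,205,215,236) if n=='scene' else (232,262,248,274))&(W[...,2]>.04)&(W[...,2]<.05); X=W[m]; print(' tin',X.mean(0))
```

```text
scene rule 604 0.0056624284647507905 (array([0.4456, 0.1024]), array([0.225 , 0.0547]), [[0.38999998569488525, 0.0010000000474974513], [0.4429999887943268, -0.013000000268220901], [0.5009999871253967, 0.20399999618530273], [0.4480000138282776, 0.21799999475479126]])
 handle top 59 [0.44907165 0.10612228 0.04092145] (array([0.4474, 0.1058]), array([0.0348, 0.0236]), [[0.43299999833106995, 0.09099999815225601], [0.4560000002384186, 0.08699999749660492], [0.4620000123977661, 0.12099999934434891], [0.4390000104904175, 0.125]])
 board 4282 0.02023941924976117 (array([0.7468, 0.0631]), array([0.2657, 0.3005]), [[0.5950000286102295, 0.1940000057220459], [0.6359999775886536, -0.10400000214576721], [0.8989999890327454, -0.06800000369548798], [0.8579999804496765, 0.23000000417232513]])
 housing top 196 (array([ 0.4259, -0.297 ]), array([0.1491, 0.0429]), [[0.3479999899864197, -0.29600000381469727], [0.36000001430511475, -0.33799999952316284], [0.503000020980835, -0.2980000078678131], [0.492000013589859, -0.25600001215934753]])
 100mm 29 [ 0.48769633 -0.28998902  0.09804368]
 knob 31 [ 0.487238
[... 1097 characters left out ...]
9999914169312, 0.3779999911785126]])
 housing top 704 (array([ 0.4187, -0.3001]), array([0.1412, 0.0442]), [[0.3449999988079071, -0.29600000381469727], [0.35499998927116394, -0.33899998664855957], [0.49300000071525574, -0.30399999022483826], [0.4819999933242798, -0.2619999945163727]])
 100mm 105 [ 0.37822247 -0.30763915  0.09913885]
 knob 75 [ 0.47982598 -0.28490329  0.11140677] [0.02619838 0.02372209 0.00639012]
 foot 1386 (array([ 0.4223, -0.2703]), array([0.2289, 0.1383]), [[0.2930000126361847, -0.3050000071525574], [0.3930000066757202, -0.4009999930858612], [0.5509999990463257, -0.23499999940395355], [0.45100000500679016, -0.14000000059604645]])
 tin [ 0.46912225 -0.15017842  0.04405898]
```

```bash
python3 -m creep '[{"grip":1,"tx":-2.7,"ty":-2.7},{"grip":1,"tx":-2.7,"ty":-2.7},{"grip":1,"tx":-2.7,"ty":-2.7},{"grip":1,"tx":-2.7,"ty":-2.7},{"grip":1,"tx":-2.7,"ty":-2.7},{"grip":1,"tx":-2.7,"ty":-2.7},{"grip":1,"tx":-2.7,"ty":-2.7},{"grip":1,"tx":-2.7,"ty":-2.7}]' 20
python3 -c "from h import *; st()"
```

```text
t 0.1 tcp [0.2028 0.5906 0.238 ] R [[-0.946, 0.325, -0.0], [0.325, 0.946, -0.002], [-0.0, -0.002, -1.0]] F [-0.6 -0.1 -0.8] op 1.0019138713895857 ff 0.0$[0]: bad value
```

```bash
python3 -m creep '[{"grip":1,"tx":-2.7,"ty":-2.7,"tz":0,"spin":-4},{"grip":1,"tx":-2.7,"ty":-2.7,"tz":0,"spin":0},{"grip":1,"tx":-2.7,"ty":-2.7,"tz":0,"spin":0},{"grip":1,"tx":-2.7,"ty":-2.7,"tz":0,"spin":0},{"grip":1,"tx":-2.7,"ty":-2.7,"tz":0,"spin":0},{"grip":1,"tx":-2.7,"ty":-2.7,"tz":0,"spin":0},{"grip":1,"tx":-2.7,"ty":-2.7,"tz":0,"spin":0},{"grip":1,"tx":-2.7,"ty":-2.7,"tz":0,"spin":0}]' 20
python3 -c "from h import *; st()"
```

```text
clock: 0.77
tool_pos: [0.3541, 0.3236, 0.2386]
eef_rot: [0.13, 0.992, -0.0, -0.0]
contact_force: [0.9, -0.5, -0.8]
opening: 0.996
finger_force: 0.0
t 0.7667 tcp [0.3541 0.3236 0.2386] R [[-0.966, 0.258, -0.0], [0.258, 0.966, -0.0], [0.0, -0.0, -1.0]] F [ 0.9 -0.5 -0.8] op 0.9964937799379701 ff 0.0
```

```bash
python3 -m creep '[{"grip":1,"tx":-2.4,"ty":-3.1,"tz":0,"spin":0},{"grip":1,"tx":-2.4,"ty":-3.1,"tz":0,"spin":0},{"grip":1,"tx":-2.4,"ty":-3.1,"tz":0,"spin":0},{"grip":1,"tx":-2.4,"ty":-3.1,"tz":1,"spin":0},{"grip":1,"tx":-2.4,"ty":-3.1,"tz":1,"spin":0},{"grip":1,"tx":-2.4,"ty":-3.1,"tz":1,"spin":0},{"grip":1,"tx":0,"ty":0,"tz":2,"spin":0},{"grip":1,"tx":0,"ty":0,"tz":0,"spin":0}]' 20
python3 - <<'E'
from h import *
st(); p,d,C=snap('wrist'); save(p,'w1.png'); W=cloud(d,C); np.savez('w1.npz',p=p,d=d,W=W)
E=np.array(C['extrinsics']); print(-E[:3,:3].T@E[:3,3])
m=(W[...,2]>.038)&(W[...,2]<.05)&(abs(W[...,0]-.445)<.06)&(abs(W[...,1]-.105)<.06); X=W[m]
print(len(X),X.mean(0),cv2.minAreaRect(X[:,:2].astype(np.float32)))
m=(W[...,2]>.003)&(W[...,2]<.013)&(abs(W[...,0]-.445)<.09)&(abs(W[...,1]-.105)<.13); X=W[m]
(c,s,a)=cv2.minAreaRect(X[:,:2].astype(np.float32));print(len(X),X.mean(0),c,s,a)
E
```

```text
clock: 1.43
tool_pos: [0.4439, 0.1048, 0.1863]
eef_rot: [0.133, 0.991, -0.002, -0.002]
contact_force: [-0.3, 0.2, -0.6]
opening: 1.0
finger_force: 0.0
t 1.4333 tcp [0.4439 0.1048 0.1863] R [[-0.964, 0.264, -0.005], [0.264, 0.964, -0.003], [0.004, -0.004, -1.0]] F [-0.3  0.2 -0.6] op 1.0000634427827344 ff 0.0
[0.36375478 0.12706384 0.33228471]
920 [0.4438675  0.10558708 0.04338954] ((0.4446941614151001, 0.10528455674648285), (0.035817407071590424, 0.02060263603925705), 77.52924346923828)
8755 [0.44314708 0.10645477 0.00769311] (0.4448172450065613, 0.10523952543735504) (0.22037415206432343, 0.044637344777584076) 76.86769104003906
```

View pics/w1.png

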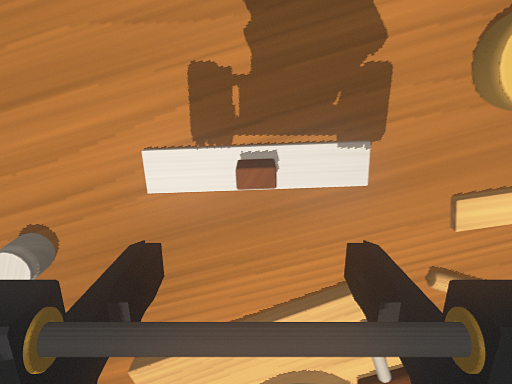

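The wrist view shows the rule with its dark handle at (257,173), matching the 220×44 size; the tool is over it and 2° off in yaw. I'll go down and grip.

```bash
python3 -m creep '[{"grip":1,"tx":0,"ty":0,"tz":3.4,"spin":-2},{"grip":1,"tx":0,"ty":0,"tz":3.4,"spin":0},{"grip":1,"tx":0,"ty":0,"tz":3.4,"spin":0},{"grip":1,"tx":0,"ty":0,"tz":3.4,"spin":0},{"grip":1,"tx":0,"ty":0,"tz":2,"spin":0},{"grip":1,"tx":0,"ty":0,"tz":1.4,"spin":0},{"grip":-1,"tx":0,"ty":0,"tz":0,"spin":0},{"grip":-1,"tx":0,"ty":0,"tz":0,"spin":0}]' 20
python3 -m creep '[{"grip":-1,"tx":0,"ty":0,"tz":0,"spin":0},{"grip":-1,"tx":0,"ty":0,"tz":0,"spin":0},{"grip":-1,"tx":0,"ty":0,"tz":0,"spin":0},{"grip":-1,"tx":0,"ty":0,"tz":0,"spin":0},{"grip":-1,"tx":0,"ty":0,"tz":0,"spin":0},{"grip":-1,"tx":0,"ty":0,"tz":0,"spin":0}]' 20
python3 -c "from h import *; st()"
```

```text
clock: 2.15
tool_pos: [0.446, 0.1108, 0.02]
eef_rot: [0.111, 0.994, 0.0, -0.001]
contact_force: [0.5, 0.9, 0.7]
opening: 0.868
finger_force: 0.0
clock: 2.65
tool_pos: [0.4457, 0.1074, 0.0202]
eef_rot: [0.113, 0.994, -0.002, -0.001]
contact_force: [-1.4, -4.9, 3.0]
opening: 0.419
finger_force: 1.8
t 2.65 tcp [0.4457 0.1074 0.0202] R [[-0.974, 0.226, -0.003], [0.226, 0.974, -0.003], [0.002, -0.004, -1.0]] F [-1.4 -4.9  3. ] op 0.4188718760330906 ff 1.7971258261241019
```

```bash
python3 -m creep '[{"grip":-1,"tx":0,"ty":0,"tz":0,"spin":0},{"grip":-1,"tx":0,"ty":0,"tz":0,"spin":0},{"grip":-1,"tx":0,"ty":0,"tz":0,"spin":0},{"grip":-1,"tx":0,"ty":0,"tz":-2,"spin":0},{"grip":-1,"tx":0,"ty":0,"tz":-2,"spin":0},{"grip":-1,"tx":0,"ty":0,"tz":-2,"spin":0},{"grip":-1,"tx":0,"ty":0,"tz":0,"spin":0}]' 25
python3 - <<'E'
from h import *
st()
def edge(W,tag):
    m=(W[...,2]>.017)&(W[...,2]<.026)&(W[...,0]>.56)&(W[...,0]<.68)&(W[...,1]>-.12)&(W[...,1]<.23)
    X=W[m]; b=[]
    for y in np.arange(-.09,.19,.01):
        k=X[abs(X[:,1]-y)<.005]
        if len(k)>4: b.append((np.percentile(k[:,0],4),y))
    b=np.array(b)
    if len(b)<4: print(tag,len(b)); return
    f=np.polyfit(b[:,1],b[:,0],1); res=b[:,0]-np.polyval(f,b[:,1]); k=abs(res)<.004; f=np.polyfit(b[k,1],b[k,0],1)
    print(tag,len(b),k.sum(),'x=%.4f + %.4f y'%(f[1],f[0]),'yaw',np.degrees(np.arctan(-f[0])),res.std(),'y',X[:,1].min(),X[:,1].max())
edge(np.load('w1.npz')['W'],'w1')
f=np.load('scene0.npz'); edge(cloud(f['d'],f),'scene')
f=np.load('side0.npz'); edge(cloud(f['d'],f),'side')
p,d,C=snap('wrist'); W=cloud(d,C); save(p,'w2.png'); edge(W,'w2')
s=r.get_state(); T=s['tool_pos']
m=(W[...,2]>.055)&(W[...,2]<.08)&(abs(W[...,0]-.445)<.09)&(abs(W[...,1]-.105)<.13); X=W[m]
print('rule bar',len(X),np.median(X[:,2]),cv2.minAreaRect(X[:,:2].astype(np.float32)))
E
```

```text
clock: 3.23
tool_pos: [0.4475, 0.1095, 0.0821]
eef_rot: [0.113, 0.994, 0.001, 0.001]
contact_force: [0.8, 0.5, -3.4]
opening: 0.406
finger_force: 25.0
t 3.2333 tcp [0.4475 0.1095 0.0821] R [[-0.974, 0.224, 0.001], [0.225, 0.974, 0.002], [-0.001, 0.002, -1.0]] F [ 0.8  0.5 -3.4] op 0.4063519137712979 ff 24.989643995650113
w1 28 2 x=0.6442 + 0.3201 y yaw -17.74948985488364 0.01409331149392052 y -0.1031733623222683 0.17845008270333634
scene 22 22 x=0.6271 + -0.1351 y yaw 7.696064227413054 0.0015479053256348347 y -0.10148267116739905 0.20371594243542326
side 29 29 x=0.6229 + -0.1275 y yaw 7.26574283350198 0.0008879826589743756 y -0.1029707058962294 0.19892009273897587
w2 1
rule bar 27104 0.06952134844668661 ((0.4463837444782257, 0.10960081964731216), (0.22071363031864166, 0.04490411654114723), 76.84898376464844)
```

View pics/w2.png

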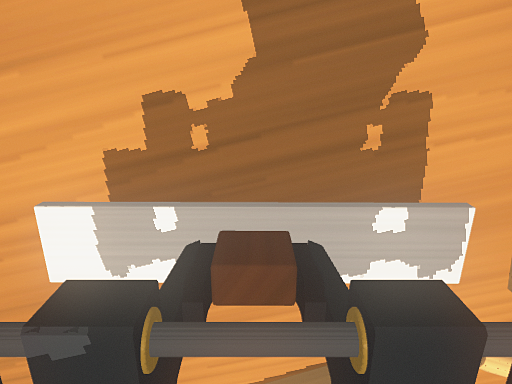

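The rule is held level (bar top at z 0.0695, edges at rows 205–282). Next I'll move it to a standoff in front of the board and turn it by about 20.6°.

```bash
python3 -m creep '[{"grip":-1,"tx":-3.4,"ty":-1.0,"tz":0,"spin":0},{"grip":-1,"tx":-3.4,"ty":-1.0,"tz":0,"spin":0},{"grip":-1,"tx":-3.4,"ty":-1.0,"tz":0,"spin":0},{"grip":-1,"tx":-3.4,"ty":-1.0,"tz":0,"spin":0},{"grip":-1,"tx":0,"ty":0,"tz":0,"spin":-6.9},{"grip":-1,"tx":0,"ty":0,"tz":0,"spin":-6.9},{"grip":-1,"tx":0,"ty":0,"tz":0,"spin":-6.9},{"grip":-1,"tx":0,"ty":0,"tz":0,"spin":0}]' 25
python3 -m creep '[{"grip":-1,"tx":0,"ty":0,"tz":2.5,"spin":0},{"grip":-1,"tx":0,"ty":0,"tz":2,"spin":0},{"grip":-1,"tx":0,"ty":0,"tz":0.8,"spin":0},{"grip":-1,"tx":0,"ty":0,"tz":0,"spin":0},{"grip":-1,"tx":0,"ty":0,"tz":0,"spin":0}]' 25
python3 - <<'E'
from h import *
st(); 
for n in('scene','side'):
    p,d,C=snap(n); W=cloud(d,C); save(p,n+'1.png')
    hsv=cv2.cvtColor(p,cv2.COLOR_RGB2HSV)
    m=(W[...,0]>.5)&(W[...,0]<.66)&(W[...,1]>-.12)&(W[...,1]<.2)&(hsv[...,1]<60)&(hsv[...,2]>100)&(W[...,2]>0)&(W[...,2]<.03)
    X=W[m]; print(n,len(X),np.median(X[:,2]),cv2.minAreaRect(X[:,:2].astype(np.float32)))
p,d,C=snap('wrist'); W=cloud(d,C); save(p,'w3.png')
hsv=cv2.cvtColor(p,cv2.COLOR_RGB2HSV)
m=(W[...,0]>.5)&(W[...,0]<.66)&(W[...,1]>-.12)&(W[...,1]<.2)&(hsv[...,1]<60)&(W[...,2]>.003)&(W[...,2]<.03)
X=W[m]; print('w',len(X),np.median(X[:,2]),cv2.minAreaRect(X[:,:2].astype(np.float32)))
E
```

```text
clock: 3.95
tool_pos: [0.5688, 0.0392, 0.0775]
eef_rot: [-0.069, 0.998, 0.0, -0.003]
contact_force: [-0.4, 0.5, -2.6]
opening: 0.408
finger_force: 25.0
clock: 4.37
tool_pos: [0.5692, 0.0398, 0.026]
eef_rot: [-0.067, 0.998, -0.0, -0.002]
contact_force: [0.7, -0.2, -2.6]
opening: 0.406
finger_force: 25.0
t 4.3667 tcp [0.5692 0.0398 0.026 ] R [[-0.991, -0.134, -0.004], [-0.134, 0.991, -0.001], [0.004, -0.0, -1.0]] F [ 0.7 -0.2 -2.6] op 0.4062545336001954 ff 24.989550198661163
scene 692 0.011347805051527788 ((0.5736361742019653, 0.05777615308761597), (0.2527778446674347, 0.10573754459619522), 79.9657974243164)
side 572 0.013171790882073247 ((0.5673922896385193, 0.03902902454137802), (0.0591789111495018, 0.22161997854709625), 3.5799994468688965)
w 26627 0.014614361524415318 ((0.5693860650062561, 0.039506182074546814), (0.04524972289800644, 0.22055019438266754), 7.656659126281738)
```

View pics/scene1.png

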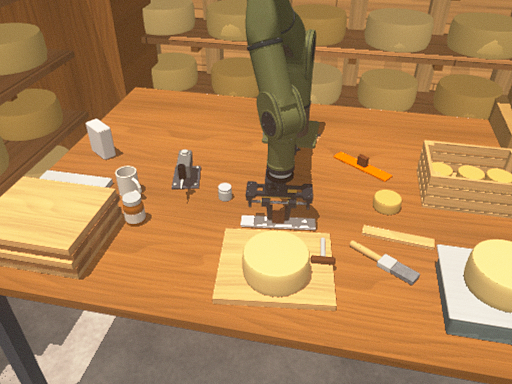

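The rule is just before the board's front edge (scene, row 222), aligned within 0.5°. Next I'll lower it to the table and slide it forward gently.

```bash
python3 -m creep '[{"grip":-1,"tx":0,"ty":0,"tz":0.5,"spin":0},{"grip":-1,"tx":0,"ty":0,"tz":0.1,"spin":0},{"grip":-1,"tx":-0.8,"ty":0,"tz":0,"spin":0},{"grip":-1,"tx":-0.7,"ty":0,"tz":0,"spin":0},{"grip":-1,"tx":-0.5,"ty":0,"tz":0,"spin":0},{"grip":-1,"tx":0,"ty":0,"tz":0,"spin":0}]' 25
python3 -m creep '[{"grip":-1,"tx":-0.3,"ty":0,"tz":0,"spin":0},{"grip":-1,"tx":0,"ty":0,"tz":0,"spin":0}]' 25
python3 -m creep '[{"grip":-1,"tx":-0.3,"ty":0,"tz":0,"spin":0},{"grip":-1,"tx":0,"ty":0,"tz":0,"spin":0}]' 25
```

```text
clock: 5.02
tool_pos: [0.5919, 0.0426, 0.0207]
eef_rot: [-0.067, 0.998, 0.0, 0.0]
contact_force: [0.7, 0.3, -1.4]
opening: 0.405
finger_force: 25.0
clock: 5.18
tool_pos: [0.5927, 0.0425, 0.0205]
eef_rot: [-0.067, 0.998, -0.0, -0.001]
contact_force: [-0.4, 0.5, -0.8]
opening: 0.403
finger_force: 25.0
clock: 5.35
tool_pos: [0.5954, 0.0428, 0.0205]
eef_rot: [-0.067, 0.998, -0.0, -0.001]
contact_force: [-1.4, -0.3, -0.0]
opening: 0.406
finger_force: 25.0
```

```bash
python3 -m creep '[{"grip":-1,"tx":-0.2,"ty":0,"tz":0,"spin":0},{"grip":-1,"tx":0,"ty":0,"tz":0,"spin":0}]' 25
python3 -m creep '[{"grip":-1,"tx":-0.2,"ty":0,"tz":0,"spin":0},{"grip":-1,"tx":0,"ty":0,"tz":0,"spin":0}]' 25
```

```text
clock: 5.52
tool_pos: [0.5963, 0.0429, 0.0204]
eef_rot: [-0.068, 0.998, -0.001, -0.002]
contact_force: [-4.6, -0.7, 2.1]
opening: 0.409
finger_force: 25.0
clock: 5.68
tool_pos: [0.5964, 0.0429, 0.0204]
eef_rot: [-0.068, 0.998, -0.001, -0.004]
contact_force: [-9.0, 0.1, 6.6]
opening: 0.403
finger_force: 25.0
```

Firm contact at x = 0.596, as predicted. I'll relax the push, open and lift.

```bash
python3 -m creep '[{"grip":-1,"tx":0.2,"ty":0,"tz":0,"spin":0},{"grip":0.3,"tx":0,"ty":0,"tz":0,"spin":0},{"grip":0.3,"tx":0,"ty":0,"tz":0,"spin":0},{"grip":0.3,"tx":0,"ty":0,"tz":0,"spin":0},{"grip":0.3,"tx":0,"ty":0,"tz":0,"spin":0},{"grip":0.3,"tx":0,"ty":0,"tz":-1,"spin":0},{"grip":0.3,"tx":0,"ty":0,"tz":-3,"spin":0},{"grip":0.3,"tx":0,"ty":0,"tz":-4,"spin":0}]' 25
python3 -m creep '[{"grip":-1,"tx":0,"ty":0,"tz":-4,"spin":0},{"grip":-1,"tx":0,"ty":0,"tz":-3,"spin":0},{"grip":-1,"tx":2,"ty":-1,"tz":0,"spin":0},{"grip":-1,"tx":3,"ty":-2,"tz":0,"spin":0},{"grip":-1,"tx":0,"ty":0,"tz":0,"spin":0}]' 25
python3 - <<'E'
from h import *
st()
f=np.load
for n in('wrist','scene'):
    p,d,C=snap(n); W=cloud(d,C); save(p,n[0]+'4.png')
    hsv=cv2.cvtColor(p,cv2.COLOR_RGB2HSV)
    m=(W[...,0]>.5)&(W[...,0]<.66)&(W[...,1]>-.12)&(W[...,1]<.2)&(hsv[...,1]<60)&(W[...,2]>.004)&(W[...,2]<.013)
    X=W[m]; print(n,len(X),np.median(X[:,2]),cv2.minAreaRect(X[:,:2].astype(np.float32)))
E
```

```text
clock: 6.35
tool_pos: [0.5957, 0.043, 0.0995]
eef_rot: [-0.068, 0.998, -0.0, -0.004]
contact_force: [0.9, 0.9, 0.1]
opening: 0.65
finger_force: 0.0
clock: 6.77
tool_pos: [0.5466, 0.001, 0.1711]
eef_rot: [-0.066, 0.998, -0.003, -0.005]
contact_force: [-0.7, -1.2, -0.4]
opening: 0.301
finger_force: 0.0
t 6.7667 tcp [0.5466 0.001  0.1711] R [[-0.991, -0.132, -0.009], [-0.131, 0.991, -0.007], [0.01, -0.006, -1.0]] F [-0.7 -1.2 -0.4] op 0.3010112961898529 ff 0.0
wrist 8152 0.007796374590461164 ((0.5956706404685974, 0.042937979102134705), (0.045774079859256744, 0.22020669281482697), 7.666262626647949)
scene 323 0.0062324005424038735 ((0.5890161991119385, 0.04108940809965134), (0.030899863690137863, 0.21725362539291382), 7.515030860900879)
```

View pics/w4.png

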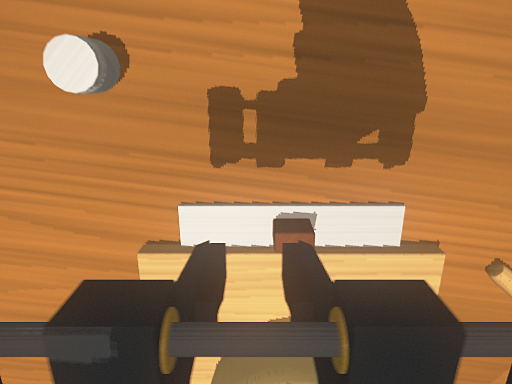

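The rule lies flush (its front edge on the board's edge near row 248), centred (178–404 against the board's 138–443), at z ≈ 8 mm with yaw 7.7°. On to the button, with shut fingers.

```bash
python3 -m creep '[{"grip":-1,"tx":0,"ty":0,"tz":-1,"spin":-7},{"grip":-1,"tx":3.0,"ty":-2.8,"tz":0,"spin":0},{"grip":-1,"tx":3.0,"ty":-2.8,"tz":0,"spin":0},{"grip":-1,"tx":3.0,"ty":-2.8,"tz":0,"spin":0},{"grip":-1,"tx":3.0,"ty":-2.8,"tz":0,"spin":0},{"grip":-1,"tx":3.0,"ty":-2.8,"tz":0,"spin":0},{"grip":-1,"tx":3.0,"ty":-2.8,"tz":0,"spin":0},{"grip":-1,"tx":3.0,"ty":-2.8,"tz":0,"spin":0}]' 25
python3 -m creep '[{"grip":-1,"tx":3.0,"ty":-3.0,"tz":0,"spin":0},{"grip":-1,"tx":0,"ty":-3.0,"tz":0,"spin":0},{"grip":-1,"tx":0,"ty":0,"tz":0,"spin":0},{"grip":-1,"tx":0,"ty":0,"tz":0,"spin":0}]' 25
python3 - <<'E'
from h import *
st(); p,d,C=snap('wrist'); W=cloud(d,C); save(p,'w5.png')
A=(W[...,0]>.3)&(W[...,0]<.55)&(W[...,1]>-.38)&(W[...,1]<-.2)
for n,a,b in(('housing',.085,.0935),('btn',.097,.103),('knob',.109,.117)):
    X=W[A&(W[...,2]>a)&(W[...,2]<b)]
    if len(X): print(n,len(X),np.median(X,0),cv2.minAreaRect(X[:,:2].astype(np.float32)))
E
```

```text
clock: 7.53
tool_pos: [0.3996, -0.2372, 0.1815]
eef_rot: [-0.129, 0.992, -0.0, -0.0]
contact_force: [1.0, -1.9, 0.5]
opening: 0.006
finger_force: 0.0
clock: 7.87
tool_pos: [0.3872, -0.3026, 0.1814]
eef_rot: [-0.127, 0.992, -0.0, 0.0]
contact_force: [-0.3, 0.3, -0.4]
opening: 0.007
finger_force: 0.0
t 7.8667 tcp [ 0.3872 -0.3026  0.1814] R [[-0.968, -0.251, 0.0], [-0.251, 0.968, -0.001], [-0.0, -0.001, -1.0]] F [-0.3  0.3 -0.4] op 0.006601695636323317 ff 0.0
housing 4962 [ 0.3902872  -0.30718104  0.08962719] ((0.39434850215911865, -0.305992990732193), (0.08783900737762451, 0.04383530840277672), 14.3077974319458)
btn 723 [ 0.37531189 -0.31082343  0.09962638] ((0.41937756538391113, -0.30041345953941345), (0.11097803711891174, 0.020964259281754494), 13.06972885131836)
knob 19 [ 0.47274441 -0.28082159  0.11204562] ((0.47356048226356506, -0.2805100679397583), (0.006252367980778217, 0.0007625041180290282), 14.550227165222168)
```

View pics/w5.png

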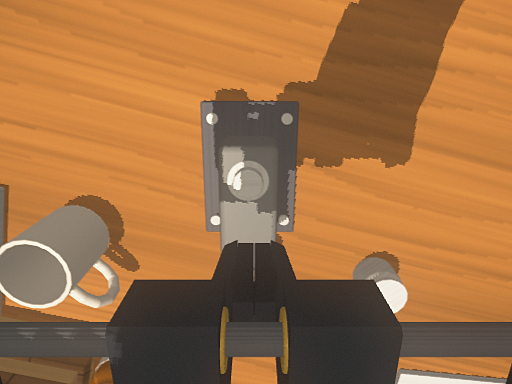

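The wrist view shows the button at (247,181), so world (0.375, −0.311) at z 0.0996, with the housing yaw at 14.3°. All consistent with the given sizes.

```bash
python3 -m creep '[{"grip":-1,"tx":1.4,"ty":-0.5,"tz":1,"spin":0},{"grip":-1,"tx":0,"ty":0,"tz":3,"spin":0},{"grip":-1,"tx":0,"ty":0,"tz":2.5,"spin":0},{"grip":-1,"tx":0,"ty":0,"tz":1,"spin":0},{"grip":-1,"tx":0,"ty":0,"tz":0.3,"spin":0},{"grip":-1,"tx":0,"ty":0,"tz":0.3,"spin":0},{"grip":-1,"tx":0,"ty":0,"tz":0,"spin":0}]' 25
python3 -m creep '[{"grip":-1,"tx":0,"ty":0,"tz":0.3,"spin":0},{"grip":-1,"tx":0,"ty":0,"tz":0.3,"spin":0},{"grip":-1,"tx":0,"ty":0,"tz":0,"spin":0}]' 25
```

```text
clock: 8.5
tool_pos: [0.3744, -0.3084, 0.1005]
eef_rot: [-0.13, 0.992, 0.0, -0.001]
contact_force: [-0.3, 0.0, 0.5]
opening: 0.006
finger_force: 0.0
clock: 8.75
tool_pos: [0.3742, -0.3092, 0.0945]
eef_rot: [-0.129, 0.992, -0.0, -0.0]
contact_force: [0.7, 1.1, 0.8]
opening: 0.007
finger_force: 0.6
```

```bash
python3 -m creep '[{"grip":-1,"tx":0,"ty":0,"tz":0.3,"spin":0},{"grip":-1,"tx":0,"ty":0,"tz":0.2,"spin":0},{"grip":-1,"tx":0,"ty":0,"tz":0,"spin":0},{"grip":-1,"tx":0,"ty":0,"tz":0,"spin":0}]' 25
```

```text
clock: 9.08
tool_pos: [0.3742, -0.3095, 0.093]
eef_rot: [-0.129, 0.992, -0.002, 0.0]
contact_force: [-5.6, 5.9, 43.8]
opening: 0.005
finger_force: 22.1
```

Button bottomed (z 0.093). I'll lift, open, and move over the knob.

```bash
python3 -m creep '[{"grip":-1,"tx":0,"ty":0,"tz":-1,"spin":0},{"grip":-1,"tx":0,"ty":0,"tz":-3,"spin":0},{"grip":-1,"tx":0,"ty":0,"tz":-4,"spin":0},{"grip":0.2,"tx":-1.5,"ty":0,"tz":0,"spin":0},{"grip":0.2,"tx":-1.5,"ty":0,"tz":0,"spin":0},{"grip":0.2,"tx":0,"ty":0,"tz":0,"spin":0},{"grip":0.2,"tx":0,"ty":0,"tz":0,"spin":0}]' 25
python3 - <<'E'
from h import *
st()
for n in('wrist','side'):
    p,d,C=snap(n); W=cloud(d,C); save(p,n[0]+'6.png')
    A=(W[...,0]>.3)&(W[...,0]<.55)&(W[...,1]>-.38)&(W[...,1]<-.2)
    B=A&(np.hypot(W[...,0]-.3753,W[...,1]+.3108)<.006)&(W[...,2]<.12); print(n,'btn z',B.sum(),np.median(W[B][:,2]))
    X=W[A&(W[...,2]>.107)&(W[...,2]<.117)]; 
    if len(X): print('knob',len(X),np.median(X,0),cv2.minAreaRect(X[:,:2].astype(np.float32)))
E
```

```text
clock: 9.67
tool_pos: [0.4021, -0.3022, 0.169]
eef_rot: [-0.128, 0.992, -0.0, -0.002]
contact_force: [0.4, 0.0, -0.3]
opening: 0.28
finger_force: 0.0
t 9.6667 tcp [ 0.4021 -0.3022  0.169 ] R [[-0.967, -0.255, -0.003], [-0.255, 0.967, -0.001], [0.003, -0.0, -1.0]] F [ 0.4  0.  -0.3] op 0.2801407211119362 ff 0.0
wrist btn z 249 0.09267873001641519
knob 481 [ 0.47585673 -0.28549843  0.11238967] ((0.4762139916419983, -0.2855258882045746), (0.012158230878412724, 0.023219916969537735), 15.353429794311523)
side btn z 27 0.09173816657852078
knob 75 [ 0.47948707 -0.2850928   0.11156757] ((0.48085737228393555, -0.283792108297348), (0.02295846678316593, 0.02165975607931614), 51.763309478759766)
```

Button is down (z 0.0925 ≈ 7 mm travel). Now I'll grip the knob.

```bash
python3 -m creep '[{"grip":0.7,"tx":-3,"ty":-0.1,"tz":0,"spin":0},{"grip":0.7,"tx":-3,"ty":-0.1,"tz":0,"spin":0},{"grip":0.7,"tx":-2.2,"ty":-0.1,"tz":0,"spin":0},{"grip":0.7,"tx":0,"ty":0,"tz":0,"spin":0},{"grip":0.7,"tx":0,"ty":0,"tz":2,"spin":0},{"grip":0.7,"tx":0,"ty":0,"tz":3,"spin":0},{"grip":0.7,"tx":0,"ty":0,"tz":2.7,"spin":0},{"grip":0.7,"tx":0,"ty":0,"tz":1,"spin":0}]' 35
python3 -m creep '[{"grip":-1,"tx":0,"ty":0,"tz":0,"spin":0},{"grip":-1,"tx":0,"ty":0,"tz":0,"spin":0},{"grip":-1,"tx":0,"ty":0,"tz":0,"spin":0},{"grip":-1,"tx":0,"ty":0,"tz":0,"spin":0},{"grip":-1,"tx":0,"ty":0,"tz":0,"spin":0},{"grip":-1,"tx":0,"ty":0,"tz":0,"spin":0},{"grip":-1,"tx":0,"ty":0,"tz":0,"spin":0}]' 35
```

```text
clock: 10.43
tool_pos: [0.4782, -0.2841, 0.0784]
eef_rot: [-0.128, 0.992, 0.001, -0.005]
contact_force: [-0.4, 0.0, -0.1]
opening: 0.855
finger_force: 0.0
clock: 11.02
tool_pos: [0.4825, -0.2842, 0.0825]
eef_rot: [-0.128, 0.992, -0.0, -0.001]
contact_force: [-0.6, -0.4, 0.5]
opening: 0.342
finger_force: 0.0
```

```bash
python3 -m creep '[{"grip":-1,"tx":0,"ty":0,"tz":0,"spin":0},{"grip":-1,"tx":0,"ty":0,"tz":0,"spin":0},{"grip":-1,"tx":0,"ty":0,"tz":0,"spin":0},{"grip":-1,"tx":0,"ty":0,"tz":0,"spin":0}]' 35
python3 -m creep '[{"grip":-1,"tx":-1,"ty":0,"tz":0,"spin":0},{"grip":-1,"tx":-1,"ty":0,"tz":0,"spin":0},{"grip":-1,"tx":-1,"ty":0,"tz":0,"spin":0},{"grip":-1,"tx":-1,"ty":0,"tz":0,"spin":0},{"grip":-1,"tx":0,"ty":0,"tz":0,"spin":0}]' 35
python3 -c "from h import *; st()"
```

```text
clock: 11.35
tool_pos: [0.4825, -0.2837, 0.082]
eef_rot: [-0.128, 0.992, 0.0, -0.001]
contact_force: [0.3, 1.3, 2.0]
opening: 0.262
finger_force: 35.0
clock: 11.77
tool_pos: [0.524, -0.2728, 0.0819]
eef_rot: [-0.129, 0.992, -0.0, 0.0]
contact_force: [-1.8, -1.7, 1.1]
opening: 0.26
finger_force: 35.0
t 11.7667 tcp [ 0.524  -0.2728  0.0819] R [[-0.967, -0.256, 0.001], [-0.256, 0.967, -0.0], [-0.0, -0.0, -1.0]] F [-1.8 -1.7  1.1] op 0.2604274015801742 ff 34.999951645731926
```

```bash
python3 -m creep '[{"grip":-1,"tx":-1.2,"ty":0,"tz":0,"spin":0},{"grip":-1,"tx":-1.2,"ty":0,"tz":0,"spin":0},{"grip":-1,"tx":-1.2,"ty":0,"tz":0,"spin":0},{"grip":-1,"tx":-1.2,"ty":0,"tz":0,"spin":0},{"grip":-1,"tx":-1.2,"ty":0,"tz":0,"spin":0},{"grip":-1,"tx":-1.2,"ty":0,"tz":0,"spin":0},{"grip":-1,"tx":-1.2,"ty":0,"tz":0,"spin":0},{"grip":-1,"tx":0,"ty":0,"tz":0,"spin":0}]' 35
python3 -m creep '[{"grip":-1,"tx":-0.4,"ty":0,"tz":0,"spin":0},{"grip":-1,"tx":0,"ty":0,"tz":0,"spin":0},{"grip":-1,"tx":0,"ty":0,"tz":0,"spin":0}]' 35
python3 -c "from h import *; st()"
```

```text
clock: 12.43
tool_pos: [0.6021, -0.2525, 0.0809]
eef_rot: [-0.129, 0.992, -0.0, -0.003]
contact_force: [-6.3, -2.5, 1.2]
opening: 0.258
finger_force: 35.0
clock: 12.68
tool_pos: [0.6034, -0.2527, 0.0807]
eef_rot: [-0.128, 0.992, -0.001, -0.004]
contact_force: [-6.6, -1.8, 1.5]
opening: 0.263
finger_force: 35.0
t 12.6833 tcp [ 0.6034 -0.2527  0.0807] R [[-0.967, -0.254, -0.008], [-0.254, 0.967, -0.002], [0.008, -0.0, -1.0]] F [-6.6 -1.8  1.5] op 0.2627819543604757 ff 34.999752547591925
```

```bash
python3 -m creep '[{"grip":-1,"tx":-0.3,"ty":0,"tz":0,"spin":0},{"grip":-1,"tx":-0.2,"ty":0,"tz":0,"spin":0},{"grip":-1,"tx":0,"ty":0,"tz":0,"spin":0},{"grip":-1,"tx":0,"ty":0,"tz":0,"spin":0}]' 35
python3 -m creep '[{"grip":-1,"tx":-0.3,"ty":0,"tz":0,"spin":0},{"grip":-1,"tx":0,"ty":0,"tz":0,"spin":0},{"grip":-1,"tx":0,"ty":0,"tz":0,"spin":0}]' 35
```

```text
clock: 13.02
tool_pos: [0.608, -0.2515, 0.0806]
eef_rot: [-0.128, 0.992, -0.001, -0.004]
contact_force: [-7.3, -2.3, 2.3]
opening: 0.259
finger_force: 35.0
clock: 13.27
tool_pos: [0.6089, -0.2514, 0.08]
eef_rot: [-0.128, 0.992, -0.001, -0.006]
contact_force: [-10.0, -2.8, 2.0]
opening: 0.262
finger_force: 35.0
```

At the end stop (130 mm travelled, force rising). One last check with images before handing in.

```bash
python3 -m creep '[{"grip":-1,"tx":-0.1,"ty":0,"tz":0,"spin":0},{"grip":-1,"tx":0,"ty":0,"tz":0,"spin":0},{"grip":-1,"tx":0,"ty":0,"tz":0,"spin":0},{"grip":-1,"tx":0,"ty":0,"tz":0,"spin":0}]' 35
python3 - <<'E'
from h import *
a,_,_=snap('side'); b,d,C=snap('wrist'); save(np.hstack([a,b])[:, :, :],'end.png')
im=cv2.imread('pics/end.png'); cv2.imwrite('pics/end_s.png',cv2.resize(im,(800,300)))
W=cloud(d,C); B=(np.hypot(W[...,0]-.3753,W[...,1]+.3108)<.006); print('btn',B.sum(),np.median(W[B][:,2]) if B.any() else '')
X=W[(W[...,2]>.107)&(W[...,2]<.117)&(np.hypot(W[...,0]-.609,W[...,1]+.251)<.03)]; print(len(X),np.median(X,0) if len(X) else '')
E
```

```text
clock: 13.6
tool_pos: [0.609, -0.2514, 0.0798]
eef_rot: [-0.128, 0.992, -0.001, -0.007]
contact_force: [-11.3, -2.9, 2.7]
opening: 0.265
finger_force: 35.0
btn 0 
3831 [ 0.60466012 -0.2519796   0.11249409]
```

View pics/end_s.png

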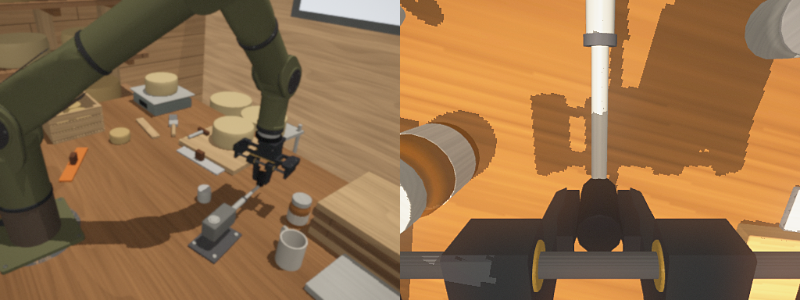

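Both tubes are out and the knob is held between the fingers (right half, 600,215). The rule is still at the board, and the jar and tin are in place. Handing in.

```bash
python3 -c "
from h import *
print(workorder.finish_job())"
```

```text
the job is handed in; nothing more can be done
None
```

I handed the job in at about 14 s (the verdict wasn't shown): the straightedge is flush and centred at the board's front edge and let go, the release button is fully down, and the gripper is still holding the pointer at its second stop by the knob.

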